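# Check the slot of a plaster mould with the depth gauge

### The arm

A 6-joint arm with a two-finger parallel gripper is mounted at the origin on the work surface. World frame = base frame: x ahead of the robot, y to its left, z up, the work surface at z = 0. Lengths are in m, angles in rad, forces in N, time in s.
With the tool pointing down it reaches from about 0.375 to 0.9 m from the base axis. Payload 3.1 kg.
Tool frame: the origin (TCP) lies midway between the tips of the shut fingers; the grasp point (between the pads) lies 19 mm behind it; z points along the fingers, y is the direction in which the jaws open and shut (so a half turn about z gives the same grasp; the last joint's range is limited). The gripper opens to 87 mm and grips with 3 to 60 N. Pads are 19 mm wide; open, the fingers measure 117 mm over their backs; the gripper's body (75 mm by 190 mm) begins 51 mm behind the grasp point.
Start: joints at [-1.427, 0.527, 1.433, -0, 1.181, -0.178], TCP at [0.198, -0.593, 0.223] pointing down, gripper open.
Joint ranges: [-3.08, 3.08], [-0.75, 2.2], [0.22, 2.44], [-1.43, 4.57], [0, 2.65], [-2.85, 2.85]. Speed limits (rad/s): [2.79, 2.79, 3.14, 3.14, 3.14, 3.14].

### API

Orientations are given as [roll, pitch, yaw] about the fixed x, y, z axes, in that order (R = Rz(yaw) Ry(pitch) Rx(roll)).
In Python, from rig import * gives the robot as it stands. The module is installed in compiled form; this text tells all that it offers.
- The arm moves only by the tool apply_moves, never from a script. Its argument "rows" is a list of rows, each an object with "xyz": the shift along the tool's x, y, z in mm, a list of three; "angular": the turn, a rotation vector about the tool's x, y, z in rad, a list of three. A call has 1 to 8 rows; each row shifts and turns the commanded pose from where the row before left it, along the tool's axes as they then stand; what a row does not reach is not made up. A row lasts 1/8 s, in which the tool goes at most 62.5 mm and 10.7 degrees, less where a joint would pass 70% of its speed; a pose out of reach is approached as far as the arm can. A call with a gripper value outside its range is refused whole. "hand" is the opening, from 0 (shut) to 1 (fully open), set as the call begins (left out, the last holds). The fingers move at their own pace and stop on an object; the grip force is fixed at half the most. Time passes only in rows, so rows that do not move let the fingers close. It gives the time, the measured TCP pose, the force and the opening at its end, in the units of the state.
- observe(): the state, without advancing time (a new reading comes with each control period).
- snapshot(name): name is "scene" or "top"; returns the picture (480x640x3 uint8, red, green, blue); there is no depth.
- camera_params(name): a dict with "K" (3x3 intrinsics, pixels), "D" ([k1, k2, p1, p2, k3] as OpenCV has them; the pictures are not rectified), "T" (4x4, takes a point from camera to world coordinates). Camera axes: x right, y up, looking along -z (the intrinsics and any distortion apply to the point x, -y, -z); pixel columns grow to the right and rows downward; lengths in m; the calibration is good to about 2 mm. A picture is of the moment at which its call begins. camera_params takes no time and is no camera call.
- job_done(): hands the job in, once; it reports no verdict.
The state is a dict: "time_s": time; "joint_pos": joint angles; "qd": joint speeds; "effort": joint torques, N m; "eef_pos": TCP position; "tool_rot": TCP orientation; "contact_force": force on the tool from outside, world axes, zero at the start; "ft_torque": the same for the moment, N m; "finger_gap": finger opening in m.
Only numpy, scipy, OpenCV 4.12 (cv2) and the standard library are available. Lean on these libraries where they do the work, as an engineer would, in place of code of your own. Each camera call takes 0.05 s, during which the arm holds its last target.

### The job

Take the depth gauge with the long, wide steel blade and flat grip from the wooden rack, and lower its blade into the straight slot of the plaster mould until the crossbar sits flat on the plaster, holding the gauge all the way down rather than dropping it. Then let go and leave it standing there; leave the short-bladed gauge where it hangs.

Things in the scene. Friction and masses are not known exactly. Their poses are not given: they have to be found in the camera images.
- gauge_grip (a point): Centre of the grip of the gauge to use. Flat wooden grip 40 x 20 x 50 mm (x, y, z): pinch across its 20 mm (y). Under it a wooden crossbar 90 x 26 x 12 mm, underside 37 mm below this point; under that a flat steel blade 40 mm wide (x), 6 mm thick (y), 42 mm long, its end 79 mm below this point. z = up; a half turn about z makes no difference. 0.1 to 0.2 kg.
- short_gauge_grip (a point): Centre of the grip of the other gauge in the rack, to be left alone: round wooden knob 24 mm across, 50 mm tall, on the same crossbar, with a blade only 18 mm wide and 20 mm long. Its top is 124 mm above the table: carry the long blade well over it.
- rack: Fixed plywood rack, 110 x 220 mm (x, y), 62 mm high; origin at its underside's centre. Two level rails along y, 54 mm apart inside, tops 62 mm up. The two gauges, 110 mm apart along y in either order, hang upright, each crossbar lying loosely across the rails (along x), blade between them: lift straight out.
- slot_mouth (a point): Centre of the slot's mouth in the top of the plaster mould to check, a fixed off-white block 120 x 80 x 60 mm high. Slot 60 mm long (x), 20 mm wide (y), 48 mm deep; z = up, a half turn makes no difference. Gauge fully in: grip centre 37 mm above this point. A like block beside it (either side) has a round hole instead and is not used.
Things that resemble listed ones, but are neither listed nor needed, are in the scene too. What is shaped like the part that bears slot_mouth but black is not meant.

How it is judged:
By the outcome, as a careful person would: the job done as asked, in the order asked, and still so for the second after the job is handed in, with the robot touching nothing.
It also fails if it takes over 48 s, if anything falls off the work surface, if the arm or the gripper's body presses on something with over 40 N, if the wrist force passes 120 N, or if a joint passes its speed limit or range.

## Working session

There is one attempt and no reset: what is moved stays moved. The work goes in short steps, Python scripts to look and compute and a tool call to move; the robot and the scene stay as the last step left them, time stands still between calls to the robot, and variables do not carry over. Pictures are saved under pics/ and viewed, and the job is handed in when it is done.

Besides the shell and the picture viewer there is one more tool, called after "Call:" by a JSON object that holds its "name" and its "arguments". apply_moves: Moves the arm, as the interface text tells. Its arguments: {"type":"object","properties":{"rows":{"type":"array"},"hand":{"type":"number"}},"required":["rows"]}

```bash
mkdir -p pics; python3 - <<'E'
from rig import *
import cv2,numpy as np
for n in ("scene","top"):
    im=snapshot(n); cv2.imwrite(f"pics/{n}0.png",im[:,:,::-1])
    p=camera_params(n); print(n,np.round(p["K"],1).tolist(),np.round(p["D"],4),np.round(p["T"],4).tolist())
o=observe()
for k in("time_s","eef_pos","tool_rot","contact_force","finger_gap"):print(k,o[k])
E
```

```text
scene [[457.9, 0.0, 324.2], [0.0, 457.9, 245.3], [0.0, 0.0, 1.0]] [-0.0702  0.      0.      0.      0.    ] [[0.2808, -0.6673, 0.6899, 0.9823], [0.9596, 0.183, -0.2136, -0.1466], [0.0163, 0.722, 0.6917, 0.5855], [0.0, 0.0, 0.0, 1.0]]
top [[595.1, 0.0, 318.2], [0.0, 595.1, 245.5], [0.0, 0.0, 1.0]] [-0.1557  0.      0.      0.      0.    ] [[0.0244, 0.9808, -0.1935, 0.2167], [-0.9995, 0.0277, 0.0146, 0.0311], [0.0196, 0.193, 0.981, 1.2232], [0.0, 0.0, 0.0, 1.0]]
time_s 0.1
eef_pos [ 0.19818618 -0.59207298  0.22168643]
tool_rot [-3.13972860e+00 -3.10660485e-04  3.22812945e-01]
contact_force [ 0.46412649 -0.01759529 -0.84380269]
finger_gap 0.0869123248790807
```

View pics/scene0.png

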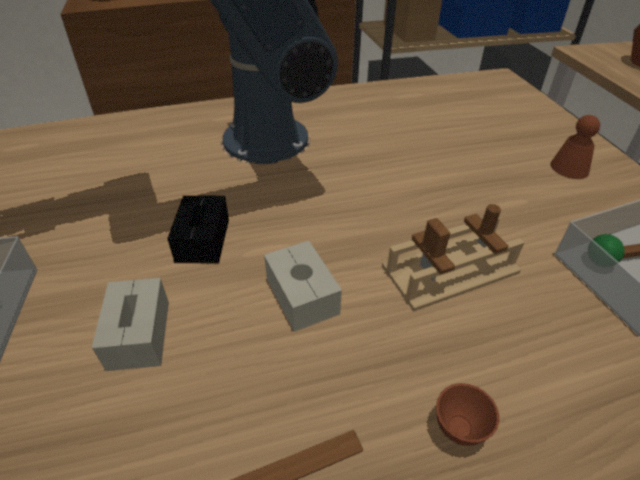

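View pics/top0.png

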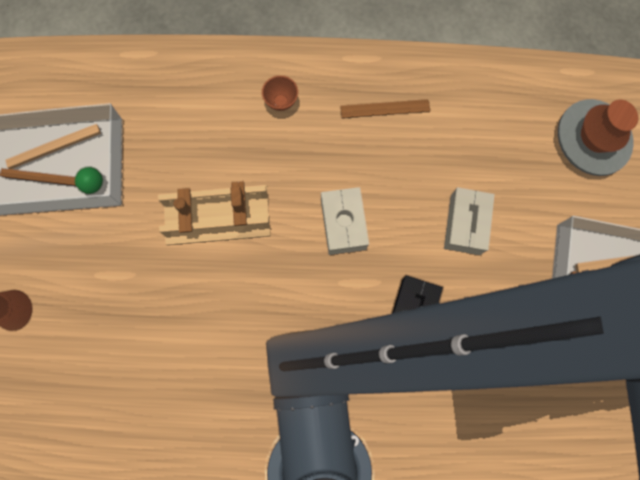

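The scene picture shows two gauges in the rack: a flat grip at about (436,238) and a round knob at about (490,216). There are three blocks: off-white with a straight slot at (130,310), off-white with a round hole at (302,272), and black at (200,215). In the top view the flat-grip gauge is at (238,200), the knob gauge at (183,207) and the slot block at (472,218). I'll use the flat grip and the off-white slot block, and confirm both in crops.

```bash
python3 - <<'E'
import cv2,numpy as np
t=cv2.imread("pics/top0.png");s=cv2.imread("pics/scene0.png")
def c(im,x,y,w,h,k,n): cv2.imwrite(n,cv2.resize(im[y:y+h,x:x+w],None,fx=k,fy=k,interpolation=cv2.INTER_CUBIC))
c(t,150,170,130,85,6,"pics/t_rack.png"); c(t,430,170,80,90,6,"pics/t_slot.png")
c(s,375,195,155,115,5,"pics/s_rack.png"); c(s,85,265,95,110,5,"pics/s_slot.png")
E
```

```text
(no output)
```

View pics/t_rack.png

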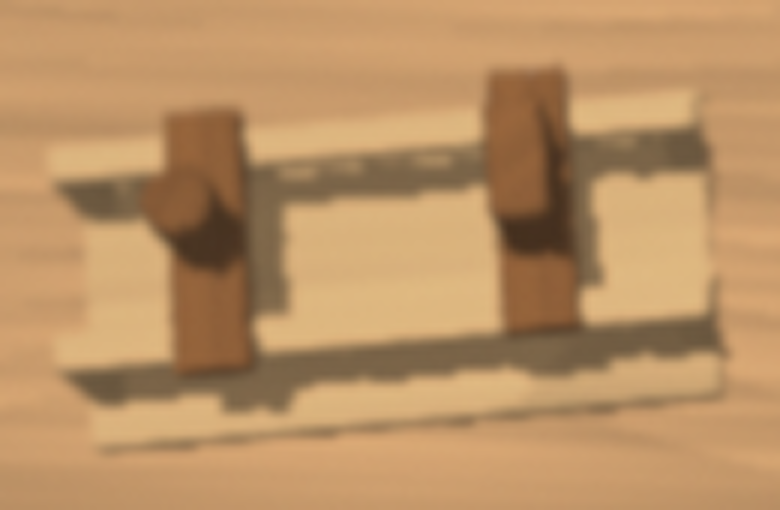

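View pics/t_slot.png

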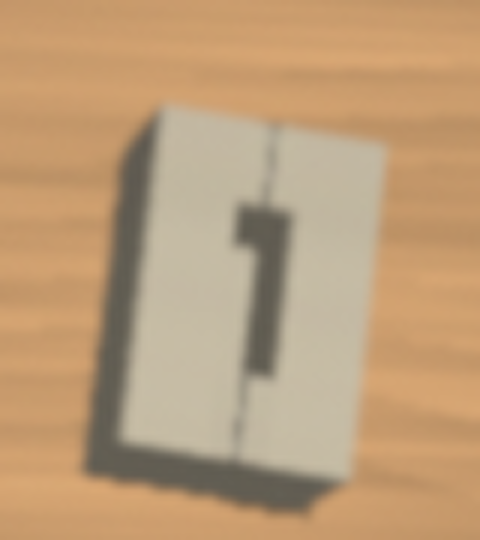

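View pics/s_rack.png

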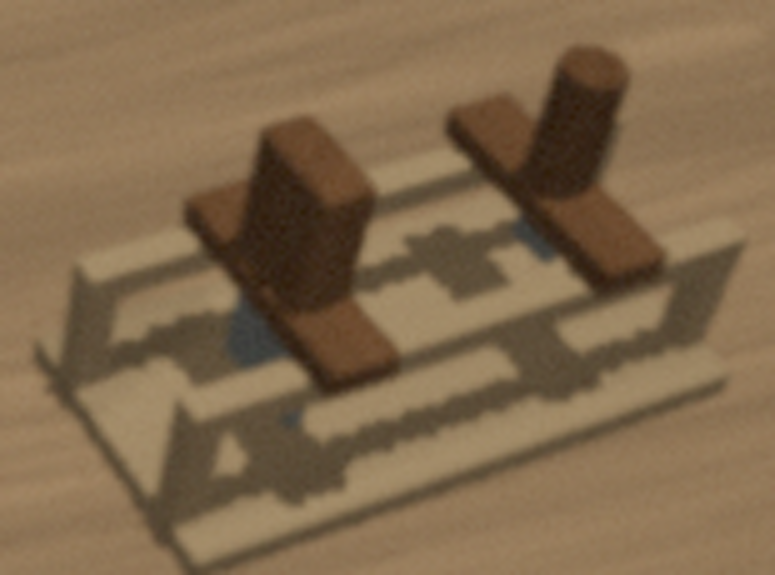

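View pics/s_slot.png

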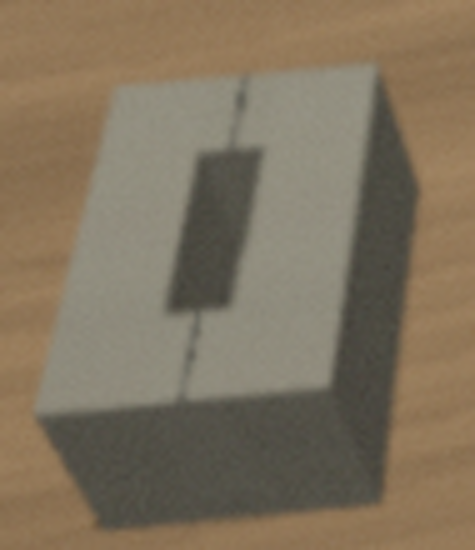

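The crops confirm it. The flat grip, with the wide blue blade under it, is the gauge to use, and the off-white block's straight slot is the target. Next I'll triangulate using the known heights.

```bash
cat > h.py <<'E'
from rig import *
import numpy as np,cv2
def plane(n,px,z):
    p=camera_params(n);K=np.array(p["K"]);D=np.array(p["D"]);T=np.array(p["T"])
    u=cv2.undistortPoints(np.array(px,float).reshape(-1,1,2),K,D)[:,0]
    d=np.c_[u[:,0],-u[:,1],-np.ones(len(u))]@T[:3,:3].T; o=T[:3,3]
    return (o+d*((z-o[2])/d[:,2])[:,None])[:,:2]
def proj(n,P):
    p=camera_params(n);K=np.array(p["K"]);D=np.array(p["D"]);T=np.array(p["T"])
    c=(np.atleast_2d(P)-T[:3,3])@T[:3,:3]; c=c*[1,-1,-1]
    return cv2.projectPoints(c,np.zeros(3),np.zeros(3),K,D)[0][:,0]
def rect(n,px,z,lbl):
    w=plane(n,px,z); c=w.mean(0)
    e=[np.linalg.norm(w[(i+1)%4]-w[i])*1000 for i in range(4)]
    # long axis dir
    i=0 if e[0]>e[1] else 1
    d=(w[(i+1)%4]-w[i])-(w[(i+3)%4]-w[(i+2)%4]); a=np.degrees(np.arctan2(d[1],d[0]))
    print(lbl,n,"c",np.round(c,4),"edges",np.round(e,1),"long-axis deg",round((a+90)%180-90,1))
def crop(px,x,y,k): return [(x+(a+.5)/k-.5,y+(b+.5)/k-.5) for a,b in px]
E
python3 - <<'E'
from h import *
rect("top",crop([(160,105),(387,145),(352,480),(118,442)],430,170,6),.06,"block")
rect("scene",crop([(115,88),(377,65),(332,388),(38,413)],85,265,5),.06,"block")
rect("scene",crop([(198,152),(263,148),(232,305),(168,312)],85,265,5),.06,"slot")
rect("top",crop([(488,72),(565,68),(580,327),(505,332)],150,170,6),.074,"bar")
rect("scene",crop([(262,130),(312,118),(375,193),(322,210)],375,195,5),.124,"griptop")
rect("top",crop([(489,112),(537,98),(548,213),(497,217)],150,170,6),.124,"griptop")
rect("top",crop([(167,115),(240,108),(252,370),(177,373)],150,170,6),.074,"bar2")
# bar scene: left-end top corners, right-end
rect("scene",crop([(188,203),(240,183),(398,357),(333,380)],375,195,5),.074,"bar")
rect("top",crop([(48,150),(695,92),(722,390),(95,450)],150,170,6),.06,"rackouter?")
E
```

```text
block top c [ 0.512  -0.2994] edges [ 80.7 119.4  81.3 120. ] long-axis deg -8.2
block scene c [ 0.5137 -0.2973] edges [ 80.  119.9  79.5 119.1] long-axis deg -7.7
slot scene c [ 0.5129 -0.2977] edges [19.4 58.1 17.8 59.2] long-axis deg -7.8
bar top c [0.526  0.1751] edges [25.9 89.6 24.9 90.1] long-axis deg 6.5
griptop scene c [0.5292 0.1761] edges [18.  37.1 19.4 38.6] long-axis deg 3.2
griptop top c [0.5252 0.1749] edges [16.  38.4 16.3 35. ] long-axis deg 7.9
bar2 top c [0.5088 0.2834] edges [24.8 90.5 25.1 89.2] long-axis deg 6.5
bar scene c [0.5287 0.1759] edges [21.7 88.6 24.6 87.1] long-axis deg 7.6
rackouter? top c [0.5041 0.2248] edges [221.5 104.  210.7 106.3] long-axis deg -83.1
```

```bash
cat >> h.py <<'E'
from scipy.spatial.transform import Rotation as Rn
def delta(xyz,yaw):
    o=observe();R=Rn.from_euler("xyz",o["tool_rot"])
    Rt=Rn.from_euler("xyz",[np.pi,0,yaw])
    print("t",round(o["time_s"],2),"pos",np.round(o["eef_pos"],4),"rpy",np.round(o["tool_rot"],4),"gap",round(o["finger_gap"],4),"F",np.round(o["contact_force"],1))
    print(" turn(tool)",np.round((R.inv()*Rt).as_rotvec(),4)," shift now-axes mm",np.round(R.inv().apply(np.array(xyz)-o["eef_pos"])*1000,1)," shift after-turn mm",np.round(Rt.inv().apply(np.array(xyz)-o["eef_pos"])*1000,1))
E
python3 - <<'E'
from h import *
delta([.50,-.30,.24],.115)
delta([.5272,.1755,.2],.115)
E
```

```text
t 0.1 pos [ 0.1982 -0.5921  0.2217] rpy [-3.1397e+00 -3.0000e-04  3.2280e-01] gap 0.0869 F [ 0.5 -0.  -0.8]
 turn(tool) [-1.900e-03 -1.000e-04  2.078e-01]  shift now-axes mm [ 378.9 -181.3  -17.9]  shift after-turn mm [ 333.3 -255.5  -18.3]
t 0.1 pos [ 0.1982 -0.5921  0.2217] rpy [-3.1397e+00 -3.0000e-04  3.2280e-01] gap 0.0869 F [ 0.5 -0.  -0.8]
 turn(tool) [-1.900e-03 -1.000e-04  2.078e-01]  shift now-axes mm [ 555.5 -623.5   23. ]  shift after-turn mm [ 414.9 -724.7   21.7]
```

Call:
{"name": "apply_moves", "arguments": {"rows": [{"xyz": [0, 0, -18], "angular": [0, 0, 0.104]}, {"xyz": [0, 0, 0], "angular": [0, 0, 0.104]}, {"xyz": [44, -34, 0], "angular": [0, 0, 0]}, {"xyz": [44, -34, 0], "angular": [0, 0, 0]}, {"xyz": [44, -34, 0], "angular": [0, 0, 0]}, {"xyz": [44, -34, 0], "angular": [0, 0, 0]}, {"xyz": [44, -34, 0], "angular": [0, 0, 0]}, {"xyz": [44, -34, 0], "angular": [0, 0, 0]}], "hand": 1}}

```text
time_s: 1.1
eef_pos: [0.4381, -0.3582, 0.2402]
tool_rot: [-3.141, 0.0, 0.115]
contact_force: [0.1, 0.6, -0.4]
finger_gap: 0.0872
```

Call:
{"name": "apply_moves", "arguments": {"rows": [{"xyz": [44, -40, 0], "angular": [0, 0, 0]}, {"xyz": [20, -55, 0], "angular": [0, 0, 0]}, {"xyz": [10, -55, 0], "angular": [0, 0, 0]}, {"xyz": [10, -55, 0], "angular": [0, 0, 0]}, {"xyz": [10, -55, 0], "angular": [0, 0, 0]}, {"xyz": [10, -55, 0], "angular": [0, 0, 0]}, {"xyz": [10, -50, 0], "angular": [0, 0, 0]}, {"xyz": [10, -40, 0], "angular": [0, 0, 0]}]}}

```text
time_s: 2.1
eef_pos: [0.5134, 0.0589, 0.2403]
tool_rot: [-3.141, 0.001, 0.116]
contact_force: [0.1, -0.2, -0.2]
finger_gap: 0.0868
```

```bash
python3 - <<'E'
from h import *
delta([.5272,.1755,.19],.115)
E
```

```text
t 2.1 pos [0.5134 0.0589 0.2403] rpy [-3.1413e+00  8.0000e-04  1.1590e-01] gap 0.0868 F [ 0.1 -0.2 -0.2]
 turn(tool) [-0.0003  0.0008  0.0009]  shift now-axes mm [  27.2 -114.2   50.3]  shift after-turn mm [  27.1 -114.3   50.3]
```

Call:
{"name": "apply_moves", "arguments": {"rows": [{"xyz": [9, -40, 0], "angular": [0, 0, 0]}, {"xyz": [9, -40, 0], "angular": [0, 0, 0]}, {"xyz": [9, -34, 0], "angular": [0, 0, 0]}, {"xyz": [0, 0, 30], "angular": [0, 0, 0]}, {"xyz": [0, 0, 20], "angular": [0, 0, 0]}, {"xyz": [0, 0, 0], "angular": [0, 0, 0]}]}}

```text
time_s: 2.85
eef_pos: [0.5261, 0.1731, 0.1887]
tool_rot: [3.142, 0.005, 0.115]
contact_force: [-0.7, -0.0, 0.2]
finger_gap: 0.0872
```

```bash
python3 - <<'E'
from h import *
delta([.5272,.1755,.083],.115)
for n in("scene","top"):
    im=snapshot(n)[:,:,::-1]; cv2.imwrite(f"pics/{n}1.png",im)
im=cv2.imread("pics/scene1.png")[130:310,350:560]; cv2.imwrite("pics/s1c.png",cv2.resize(im,None,fx=3.3,fy=3.3,interpolation=cv2.INTER_CUBIC))
E
```

```text
t 2.85 pos [0.5261 0.1731 0.1887] rpy [3.1416 0.005  0.1151] gap 0.0872 F [-0.7 -0.   0.2]
 turn(tool) [0.     0.005  0.0001]  shift now-axes mm [  1.9  -2.3 105.7]  shift after-turn mm [  1.4  -2.3 105.7]
```

View pics/s1c.png

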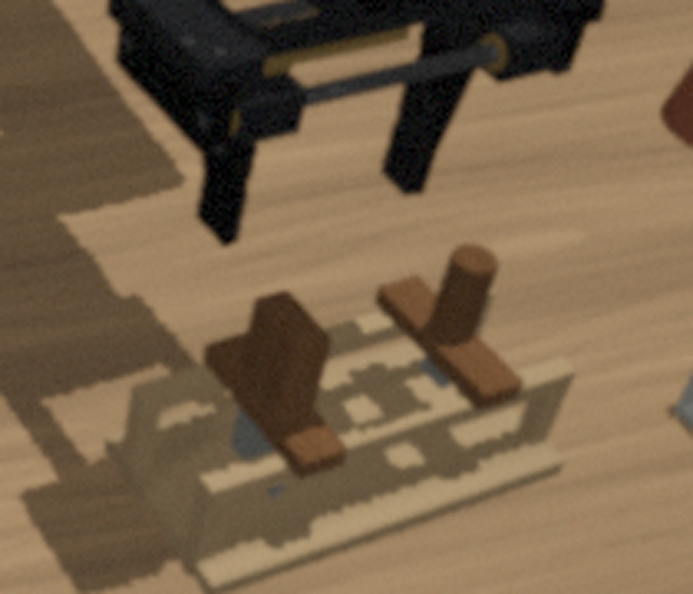

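Call:
{"name": "apply_moves", "arguments": {"rows": [{"xyz": [1.5, -2.5, 25], "angular": [0, 0.005, 0]}, {"xyz": [0, 0, 25], "angular": [0, 0, 0]}, {"xyz": [0, 0, 25], "angular": [0, 0, 0]}, {"xyz": [0, 0, 18], "angular": [0, 0, 0]}, {"xyz": [0, 0, 12], "angular": [0, 0, 0]}, {"xyz": [0, 0, 0], "angular": [0, 0, 0]}]}}

```text
time_s: 3.7
eef_pos: [0.5295, 0.1757, 0.0855]
tool_rot: [3.142, -0.005, 0.115]
contact_force: [-0.1, -0.5, 0.7]
finger_gap: 0.0876
```

```bash
python3 - <<'E'
from h import *
delta([.5272,.1755,.083],.115)
im=snapshot("scene")[:,:,::-1]; im=im[150:310,360:560]; cv2.imwrite("pics/s2c.png",cv2.resize(im,None,fx=3.5,fy=3.5,interpolation=cv2.INTER_CUBIC))
E
```

```text
t 3.7 pos [0.5295 0.1757 0.0855] rpy [ 3.1416 -0.0047  0.1146] gap 0.0876 F [-0.1 -0.5  0.7]
 turn(tool) [ 0.     -0.0047 -0.0004]  shift now-axes mm [-2.3 -0.1  2.5]  shift after-turn mm [-2.3 -0.1  2.5]
```

View pics/s2c.png

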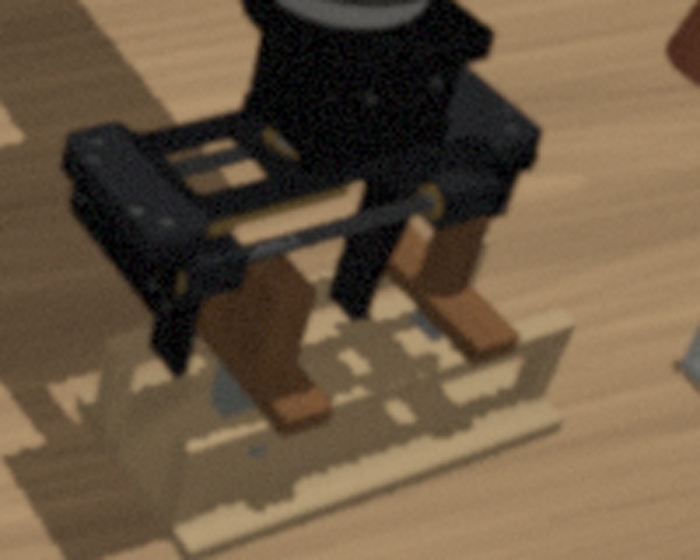

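The fingers straddle the flat grip, with tips at crop (178,370) and (358,315), clear of the knob. I'll correct the small offset and close.

Call:
{"name": "apply_moves", "arguments": {"rows": [{"xyz": [-2, 0, 2], "angular": [0, -0.005, 0]}, {"xyz": [0, 0, 0], "angular": [0, 0, 0]}]}}

```text
time_s: 4.0
eef_pos: [0.5276, 0.1756, 0.0841]
tool_rot: [-3.142, -0.001, 0.115]
contact_force: [-0.3, 0.3, 0.4]
finger_gap: 0.087
```

Call:
{"name": "apply_moves", "arguments": {"rows": [{"xyz": [0, 0, 0], "angular": [0, 0, 0]}, {"xyz": [0, 0, 0], "angular": [0, 0, 0]}, {"xyz": [0, 0, 0], "angular": [0, 0, 0]}, {"xyz": [0, 0, 0], "angular": [0, 0, 0]}, {"xyz": [0, 0, 0], "angular": [0, 0, 0]}, {"xyz": [0, 0, 0], "angular": [0, 0, 0]}, {"xyz": [0, 0, 0], "angular": [0, 0, 0]}, {"xyz": [0, 0, 0], "angular": [0, 0, 0]}], "hand": 0}}

```text
time_s: 5.0
eef_pos: [0.5273, 0.1756, 0.0835]
tool_rot: [-3.142, 0.0, 0.115]
contact_force: [-0.0, 0.2, -0.1]
finger_gap: 0.0198
```

Gripped at 19.8 mm, which matches the 20 mm grip. Lifting straight up.

Call:
{"name": "apply_moves", "arguments": {"rows": [{"xyz": [0, 0, -10], "angular": [0, 0, 0]}, {"xyz": [0, 0, -20], "angular": [0, 0, 0]}, {"xyz": [0, 0, -25], "angular": [0, 0, 0]}, {"xyz": [0, 0, -25], "angular": [0, 0, 0]}, {"xyz": [0, 0, -25], "angular": [0, 0, 0]}, {"xyz": [0, 0, -25], "angular": [0, 0, 0]}, {"xyz": [0, 0, -20], "angular": [0, 0, 0]}, {"xyz": [0, 0, 0], "angular": [0, 0, 0]}]}}

```text
time_s: 6.0
eef_pos: [0.5284, 0.1757, 0.2356]
tool_rot: [-3.142, -0.005, 0.115]
contact_force: [0.7, -0.6, -1.4]
finger_gap: 0.0198
```

```bash
python3 - <<'E'
from h import *
delta([.5128,-.298,.235],-.137)
im=snapshot("scene")[:,:,::-1]; im=im[60:310,340:560]; cv2.imwrite("pics/s3c.png",cv2.resize(im,None,fx=2.4,fy=2.4,interpolation=cv2.INTER_CUBIC))
E
```

```text
t 6.0 pos [0.5284 0.1757 0.2356] rpy [-3.1416 -0.0045  0.1148] gap 0.0198 F [ 0.7 -0.6 -1.4]
 turn(tool) [-0.0006 -0.0045  0.2518]  shift now-axes mm [-6.980e+01  4.688e+02  2.000e-01]  shift after-turn mm [ 49.2 471.4   0.6]
```

View pics/s3c.png

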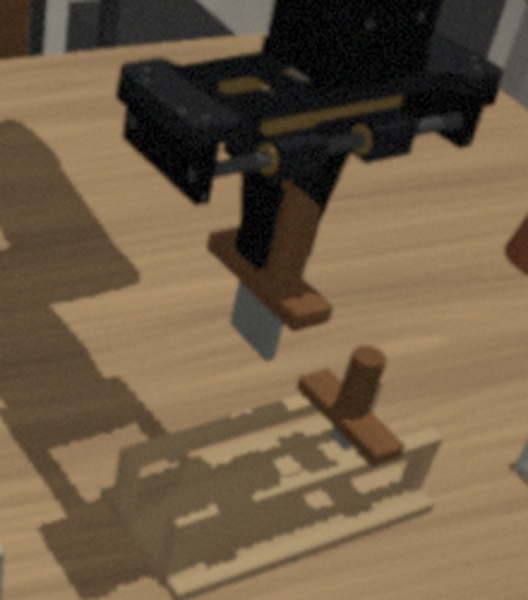

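The long, wide blade is held upright and the knob gauge still hangs in the rack. Now carrying it over to the slot.

Call:
{"name": "apply_moves", "arguments": {"rows": [{"xyz": [0, 0, 0], "angular": [0, 0, 0.084]}, {"xyz": [0, 0, 0], "angular": [0, 0, 0.084]}, {"xyz": [0, 0, 0], "angular": [0, 0, 0.084]}, {"xyz": [3, 25, 0], "angular": [0, 0, 0]}, {"xyz": [5, 45, 0], "angular": [0, 0, 0]}, {"xyz": [5, 45, 0], "angular": [0, 0, 0]}, {"xyz": [5, 45, 0], "angular": [0, 0, 0]}, {"xyz": [5, 45, 0], "angular": [0, 0, 0]}]}}

```text
time_s: 7.05
eef_pos: [0.521, -0.0318, 0.2322]
tool_rot: [-3.141, 0.003, -0.137]
contact_force: [0.1, -0.2, -1.0]
finger_gap: 0.0197
```

Call:
{"name": "apply_moves", "arguments": {"rows": [{"xyz": [5, 45, 0], "angular": [0, 0, 0]}, {"xyz": [5, 45, 0], "angular": [0, 0, 0]}, {"xyz": [5, 45, 0], "angular": [0, 0, 0]}, {"xyz": [5, 45, 0], "angular": [0, 0, 0]}, {"xyz": [3, 40, 0], "angular": [0, 0, 0]}, {"xyz": [2, 31, 0], "angular": [0, 0, 0]}, {"xyz": [1, 15, 0], "angular": [0, 0, 0]}, {"xyz": [0, 0, 0], "angular": [0, 0, 0]}]}}

```text
time_s: 8.05
eef_pos: [0.511, -0.2978, 0.2326]
tool_rot: [-3.14, 0.001, -0.139]
contact_force: [-0.1, 0.3, -0.8]
finger_gap: 0.0198
```

```bash
python3 - <<'E'
from h import *
delta([.5128,-.298,.155],-.137)
E
```

```text
t 8.05 pos [ 0.511  -0.2978  0.2326] rpy [-3.1402e+00  1.4000e-03 -1.3860e-01] gap 0.0198 F [-0.1  0.3 -0.8]
 turn(tool) [-0.0014  0.0014 -0.0016]  shift now-axes mm [ 1.9  0.  77.6]  shift after-turn mm [ 1.8 -0.1 77.6]
```

Call:
{"name": "apply_moves", "arguments": {"rows": [{"xyz": [2, 0, 20], "angular": [0, 0, 0]}, {"xyz": [0, 0, 25], "angular": [0, 0, 0]}, {"xyz": [0, 0, 22], "angular": [0, 0, 0]}, {"xyz": [0, 0, 15], "angular": [0, 0, 0]}, {"xyz": [0, 0, 0], "angular": [0, 0, 0]}]}}

```text
time_s: 8.68
eef_pos: [0.5129, -0.2964, 0.1504]
tool_rot: [-3.14, 0.003, -0.136]
contact_force: [-0.6, 0.8, -1.2]
finger_gap: 0.02
```

```bash
python3 - <<'E'
from h import *
delta([.5128,-.298,.081],-.137)
im=snapshot("scene")[:,:,::-1]; cv2.imwrite("pics/s4.png",im); cv2.imwrite("pics/s4c.png",cv2.resize(im[200:380,60:220],None,fx=3.3,fy=3.3,interpolation=cv2.INTER_CUBIC))
cv2.imwrite("pics/s4d.png",cv2.resize(im[255:345,85:185],None,fx=6,fy=6,interpolation=cv2.INTER_CUBIC))
E
```

```text
t 8.68 pos [ 0.5129 -0.2964  0.1504] rpy [-3.1396e+00  2.6000e-03 -1.3620e-01] gap 0.02 F [-0.6  0.8 -1.2]
 turn(tool) [-0.002   0.0026  0.0008]  shift now-axes mm [ 0.3  1.8 69.4]  shift after-turn mm [ 0.1  1.6 69.4]
```

View pics/s4c.png

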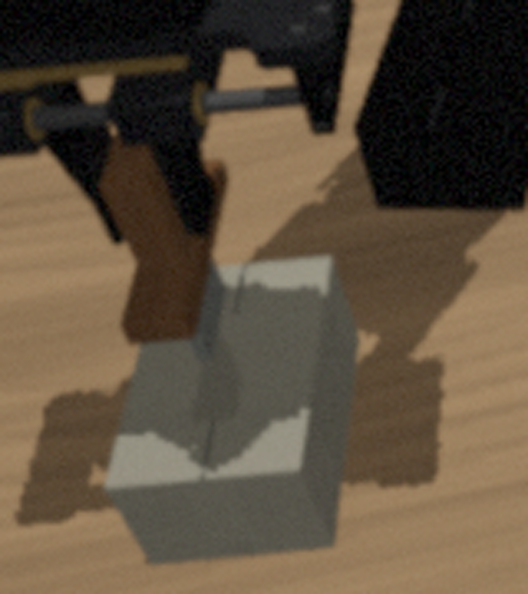

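View pics/s4d.png

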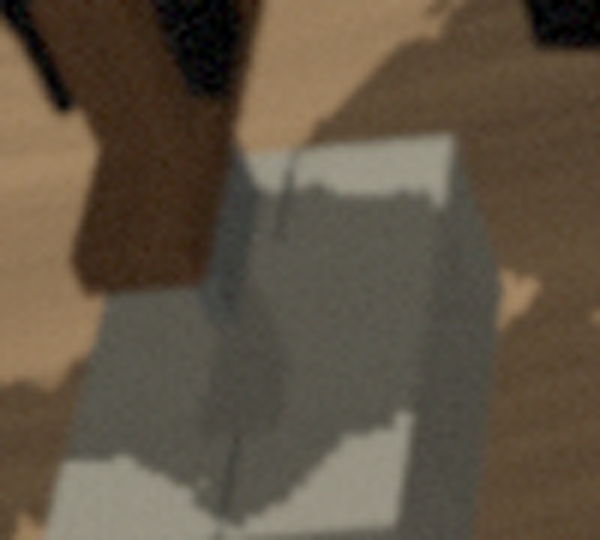

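In s4d the bar's near end is at about (75–210, 290) and the blade's lower corner at about (220,320), with the slot's near end at about (240,430). I'll overlay the predicted gauge model and slot to check that they line up.

```bash
python3 - <<'E'
from h import *
o=observe(); im=cv2.imread("pics/s4.png"); k=6;x0,y0=75,240
big=cv2.resize(im[y0:y0+100,x0:x0+120],None,fx=k,fy=k,interpolation=cv2.INTER_CUBIC)
R=Rn.from_euler("xyz",[o["tool_rot"][0]-np.pi,o["tool_rot"][1],o["tool_rot"][2]]).as_matrix()
g=np.array(o["eef_pos"])+[0,0,.0155]
def box(c,R,lx,ly,z0,z1,col):
    P=np.array([[sx*lx/2,sy*ly/2,z] for z in(z0,z1) for sx,sy in((1,1),(1,-1),(-1,-1),(-1,1))])@R.T+c
    q=((proj("scene",P)-[x0,y0]+.5)*k).astype(int)
    for i in range(4):
        for a,b in((i,(i+1)%4),(i+4,(i+1)%4+4),(i,i+4)): cv2.line(big,tuple(map(int,q[a])),tuple(map(int,q[b])),col,1)
box(g,R,.09,.026,-.037,-.025,(0,255,0)); box(g,R,.04,.006,-.079,-.037,(0,255,255))
a=-.137;Z=np.array([[np.cos(a),-np.sin(a),0],[np.sin(a),np.cos(a),0],[0,0,1]])
S=np.array([.5128,-.298,.06])
box(S,Z,.06,.02,-.001,0,(255,0,255)); box(S,Z,.12,.08,-.06,0,(255,0,0))
cv2.imwrite("pics/s4o.png",big)
E
```

```text
(no output)
```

View pics/s4o.png

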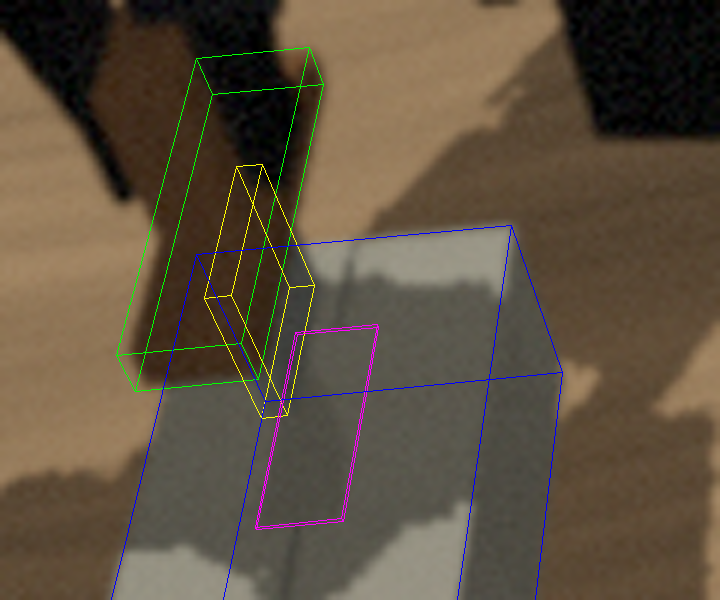

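The overlay agrees to within about 2 px (roughly 3 mm), inside the ±7 and ±10 mm slot clearance. Lowering in stages and watching the force.

Call:
{"name": "apply_moves", "arguments": {"rows": [{"xyz": [1, 1.5, 8], "angular": [0, 0, 0]}, {"xyz": [0, 0, 10], "angular": [0, 0, 0]}, {"xyz": [0, 0, 8], "angular": [0, 0, 0]}, {"xyz": [0, 0, 6], "angular": [0, 0, 0]}, {"xyz": [0, 0, 4], "angular": [0, 0, 0]}, {"xyz": [0, 0, 0], "angular": [0, 0, 0]}]}}

```text
time_s: 9.48
eef_pos: [0.5141, -0.2995, 0.1152]
tool_rot: [-3.141, 0.001, -0.137]
contact_force: [-0.3, -0.2, -0.9]
finger_gap: 0.0198
```

```bash
python3 - <<'E'
from h import *
delta([.5135,-.298,.0815],-.137)
im=snapshot("scene")[:,:,::-1]; cv2.imwrite("pics/s5.png",im)
cv2.imwrite("pics/s5d.png",cv2.resize(im[245:345,75:195],None,fx=6,fy=6,interpolation=cv2.INTER_CUBIC))
E
```

```text
t 9.47 pos [ 0.5141 -0.2995  0.1152] rpy [-3.1412e+00  5.0000e-04 -1.3710e-01] gap 0.0198 F [-0.3 -0.2 -0.9]
 turn(tool) [-0.0004  0.0005 -0.0001]  shift now-axes mm [-0.8 -1.4 33.7]  shift after-turn mm [-0.8 -1.4 33.7]
```

View pics/s5d.png

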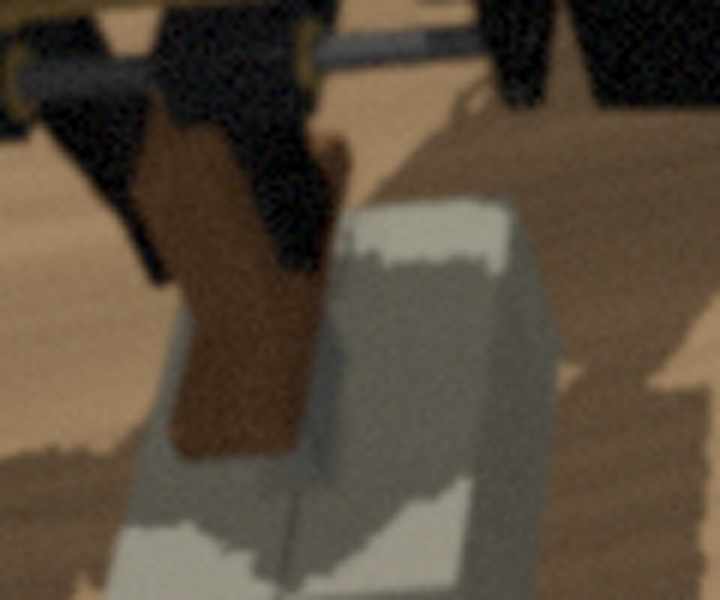

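The blade end should be about 8 mm below the mouth, with no contact force, so it is in the slot. Continuing down.

Call:
{"name": "apply_moves", "arguments": {"rows": [{"xyz": [0, -1, 6], "angular": [0, 0, 0]}, {"xyz": [0, 0, 7], "angular": [0, 0, 0]}, {"xyz": [0, 0, 7], "angular": [0, 0, 0]}, {"xyz": [0, 0, 5], "angular": [0, 0, 0]}, {"xyz": [0, 0, 3], "angular": [0, 0, 0]}, {"xyz": [0, 0, 0], "angular": [0, 0, 0]}, {"xyz": [0, 0, 0], "angular": [0, 0, 0]}]}}

```text
time_s: 10.4
eef_pos: [0.5145, -0.2987, 0.0877]
tool_rot: [3.141, -0.0, -0.137]
contact_force: [-0.1, -0.1, -1.5]
finger_gap: 0.0198
```

Call:
{"name": "apply_moves", "arguments": {"rows": [{"xyz": [0, 0, 2], "angular": [0, 0, 0]}, {"xyz": [0, 0, 1.5], "angular": [0, 0, 0]}, {"xyz": [0, 0, 1], "angular": [0, 0, 0]}, {"xyz": [0, 0, 0], "angular": [0, 0, 0]}, {"xyz": [0, 0, 0], "angular": [0, 0, 0]}]}}

```text
time_s: 11.02
eef_pos: [0.5144, -0.2987, 0.0831]
tool_rot: [3.142, -0.0, -0.137]
contact_force: [-0.2, 0.7, -1.0]
finger_gap: 0.0197
```

Call:
{"name": "apply_moves", "arguments": {"rows": [{"xyz": [0, 0, 0.5], "angular": [0, 0, 0]}, {"xyz": [0, 0, 0.5], "angular": [0, 0, 0]}, {"xyz": [0, 0, 0.5], "angular": [0, 0, 0]}, {"xyz": [0, 0, 0], "angular": [0, 0, 0]}, {"xyz": [0, 0, 0], "angular": [0, 0, 0]}]}}

```text
time_s: 11.65
eef_pos: [0.5144, -0.2986, 0.0815]
tool_rot: [-3.142, 0.0, -0.137]
contact_force: [0.2, -0.1, -1.3]
finger_gap: 0.0199
```

Call:
{"name": "apply_moves", "arguments": {"rows": [{"xyz": [0, 0, 0.5], "angular": [0, 0, 0]}, {"xyz": [0, 0, 0], "angular": [0, 0, 0]}, {"xyz": [0, 0, 0], "angular": [0, 0, 0]}]}}

```text
time_s: 12.02
eef_pos: [0.5144, -0.2986, 0.0815]
tool_rot: [3.141, -0.0, -0.137]
contact_force: [-1.4, 0.6, 4.5]
finger_gap: 0.02
```

Call:
{"name": "apply_moves", "arguments": {"rows": [{"xyz": [0, 0, 0.5], "angular": [0, 0, 0]}, {"xyz": [0, 0, 0], "angular": [0, 0, 0]}, {"xyz": [0, 0, 0], "angular": [0, 0, 0]}]}}

```text
time_s: 12.4
eef_pos: [0.5144, -0.2986, 0.0815]
tool_rot: [3.141, -0.0, -0.137]
contact_force: [-3.2, 2.0, 7.8]
finger_gap: 0.02
```

Contact came at z = 0.0815, exactly the computed seating height, with 8 N upward. I'll confirm in a picture before letting go.

```bash
python3 - <<'E'
from h import *
im=snapshot("scene")[:,:,::-1]
cv2.imwrite("pics/s6d.png",cv2.resize(im[245:375,75:195],None,fx=4.6,fy=4.6,interpolation=cv2.INTER_CUBIC))
E
```

```text
(no output)
```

View pics/s6d.png

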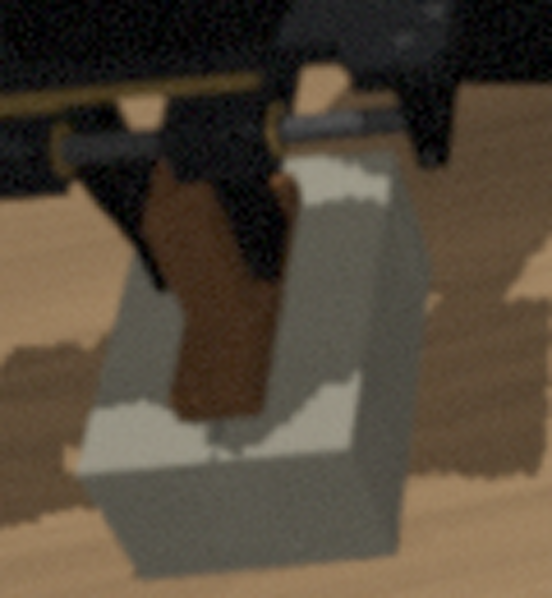

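The bar, with its near end at crop (180–265, 415), lies flush on the plaster and no blade is visible. I'll ease off slightly and open. The black block, partly behind the gripper body at upper right, is 60 mm high and the body stays above about 0.15 m.

Call:
{"name": "apply_moves", "arguments": {"rows": [{"xyz": [0, 0, -0.5], "angular": [0, 0, 0]}, {"xyz": [0, 0, 0], "angular": [0, 0, 0]}]}}

```text
time_s: 12.7
eef_pos: [0.5144, -0.2986, 0.0815]
tool_rot: [3.142, -0.0, -0.137]
contact_force: [-0.8, 1.5, 6.6]
finger_gap: 0.0198
```

Call:
{"name": "apply_moves", "arguments": {"rows": [{"xyz": [0, 0, 0], "angular": [0, 0, 0]}, {"xyz": [0, 0, 0], "angular": [0, 0, 0]}, {"xyz": [0, 0, 0], "angular": [0, 0, 0]}, {"xyz": [0, 0, 0], "angular": [0, 0, 0]}, {"xyz": [0, 0, 0], "angular": [0, 0, 0]}, {"xyz": [0, 0, 0], "angular": [0, 0, 0]}], "hand": 1}}

```text
time_s: 13.45
eef_pos: [0.5144, -0.2986, 0.081]
tool_rot: [3.142, -0.0, -0.137]
contact_force: [0.3, 0.7, 0.8]
finger_gap: 0.0719
```

Call:
{"name": "apply_moves", "arguments": {"rows": [{"xyz": [0, 0, 0], "angular": [0, 0, 0]}, {"xyz": [0, 0, -10], "angular": [0, 0, 0]}, {"xyz": [0, 0, -25], "angular": [0, 0, 0]}, {"xyz": [0, 0, -35], "angular": [0, 0, 0]}, {"xyz": [0, 0, -40], "angular": [0, 0, 0]}, {"xyz": [0, 0, -30], "angular": [0, 0, 0]}, {"xyz": [0, 0, -10], "angular": [0, 0, 0]}, {"xyz": [0, 0, 0], "angular": [0, 0, 0]}]}}

```text
time_s: 14.45
eef_pos: [0.5144, -0.2986, 0.2315]
tool_rot: [3.141, -0.001, -0.137]
contact_force: [0.4, 0.6, 0.4]
finger_gap: 0.087
```

```bash
python3 - <<'E'
from h import *
delta([.51,-.3,.23],-.137)
im=snapshot("scene")[:,:,::-1];cv2.imwrite("pics/s7.png",im)
cv2.imwrite("pics/s7d.png",cv2.resize(im[230:375,70:195],None,fx=4,fy=4,interpolation=cv2.INTER_CUBIC))
E
```

```text
t 14.45 pos [ 0.5144 -0.2986  0.2315] rpy [ 3.141e+00 -9.000e-04 -1.372e-01] gap 0.087 F [0.4 0.6 0.4]
 turn(tool) [ 0.0006 -0.0009 -0.0002]  shift now-axes mm [-4.2  1.9  1.5]  shift after-turn mm [-4.2  1.9  1.5]
```

View pics/s7.png

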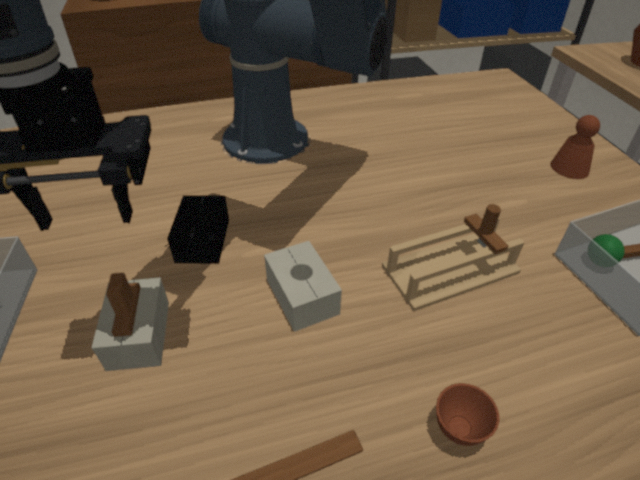

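View pics/s7d.png

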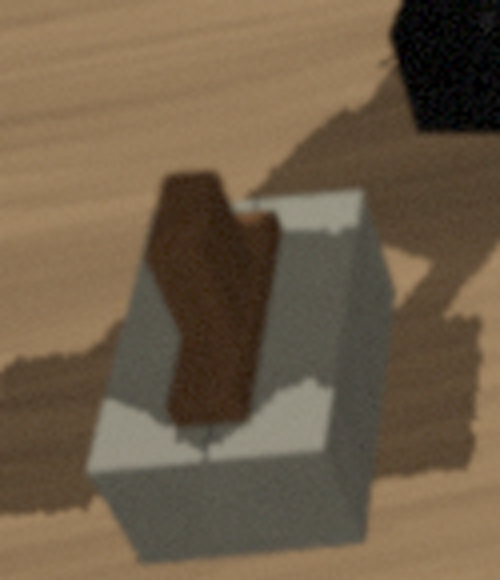

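The gauge stands upright in the slot block at scene pixel (124,305), with its bar flat on the plaster. The short gauge still hangs in the rack at (490,228), and the gripper is clear. Handing in.

```bash
python3 -c "
from rig import *
print(job_done())"
```

```text
the job is handed in; nothing more can be done
None
```

I took the flat-grip, long-bladed gauge from the rack, carried it well over the short one, and lowered it into the slot of the off-white mould. I held it all the way down, then opened the gripper, backed straight up, and handed the job in just after 14.5 s.

- **Seating:** it stopped at TCP z = 0.0815 m, the height I had computed for fully in, with about 8 N of contact force.
- **Last picture:** the gauge stands upright with its crossbar flat on the plaster, and the gripper is clear. The short gauge still hangs in the rack.
- **Disagreements:** the two cameras differed by up to about 4 mm on the grip's position and 2 mm on the block's. The overlay check before insertion was about 3 mm off. Both were within the slot's clearance.

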